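# Open a returned jar for its seal check

## Robot

A 6-joint arm with a two-finger parallel gripper is mounted at the origin on a cart in front of the work surface, level with it; the furniture and walls round the work are solid. World frame = base frame: x ahead of the robot, y to its left, z up, the work surface at z = 0. Lengths are in mm, angles in rad, forces in N, time in s.
With the tool pointing down it reaches from about 350 to 775 mm from the base axis. Payload 7.3 kg.
Tool frame: the origin (TCP) lies between the finger pads; the fingertips stand bot.tip_extent ahead of it and the grasp point (between the pads) lies 6 mm ahead of it (bot.tip_extent is the distance from the TCP to the fingertips, in mm); x points along the fingers, y is the direction in which the jaws open and shut, and the axes are right-handed (so a half turn about x gives the same grasp; the last joint's range is limited). The gripper opens to 92 mm and grips with 3 to 60 N. Pads are 19 mm wide; open, the fingers measure 130 mm over their backs; the gripper's body (75 mm by 190 mm) begins 47 mm behind the grasp point.
Start: joints at [-1.285, 0.342, 1.524, -0, 1.275, -0.146], TCP at [219.739, -476.82, 251.741] pointing down, gripper open.
Joint ranges: [-2.53, 2.53], [-0.77, 2.02], [0.04, 2.7], [-1, 4.14], [0.28, 2.66], [-3.11, 3.11]. Speed limits (rad/s): [2.57, 2.57, 3.14, 3.14, 3.14, 3.14].

## Interface

Orientations are given as [roll, pitch, yaw] about the fixed x, y, z axes, in that order (R = Rz(yaw) Ry(pitch) Rx(roll)).
In Python, from plant import bot, capture, workorder gives the robot as it stands. The module is installed in compiled form; this text tells all that it offers.
- The arm moves only by the shell command python3 -m crank 'ROWS'. ROWS is JSON, a list of rows, each an object with "linear": the shift along the tool's x, y, z in cm, a list of three; "delta_rot": the turn, a rotation vector about the tool's x, y, z in degrees, a list of three; "fingers": the opening, from 0 (shut) to 1 (fully open). In form: [{"linear": [x, y, z], "delta_rot": [wx, wy, wz], "fingers": fingers}, ...]. A call has exactly 5 rows; each row shifts and turns the commanded pose from where the row before left it, along the tool's axes as they then stand; what a row does not reach is not made up. A row lasts 1/10 s, in which the tool goes at most 50 mm and 8.59 degrees, less where a joint would pass 70% of its speed; a pose out of reach is approached as far as the arm can. A call with a gripper value outside its range is refused whole. The fingers move at their own pace and stop on an object; the grip force is fixed at half the most. Time passes only in rows, so rows that do not move let the fingers close, or fill a call up. It gives the time, the measured TCP pose, the force and the opening at its end, in the units of the state.
- bot.get_obs(): the state, without advancing time (a new reading comes with each control period).
- capture(name): name is "scene" or "top" or "wrist"; returns a dict with "image" (384x512x3 uint8, blue, green, red), "mtx" (3x3 intrinsics, pixels), "dist_coeffs" ([k1, k2, p1, p2, k3] as OpenCV has them; the pictures are not rectified), "pose" (4x4, takes a point from camera to world coordinates). Camera axes: x right, y down, z forward; pixel columns grow to the right and rows downward; lengths in mm; the calibration is good to about 2 mm. A picture is of the moment at which its call begins. There is no depth.
- workorder.close_job(): hands the job in, once; it reports no verdict.
The state is a dict: "time": time; "joint_positions": joint angles; "dq": joint speeds; "tau": joint torques, N m; "tool_pos": TCP position; "tcp_rot": TCP orientation; "contact_force": force on the tool from outside, world axes, zero at the start; "moment": the same for the moment, N m; "grip_width": finger opening in mm.
Only numpy, scipy, OpenCV 4.12 (cv2) and the standard library are available. Lean on these libraries where they do the work, as an engineer would, in place of code of your own. Each camera call takes 0.05 s, during which the arm holds its last target. There are 200 camera calls.

## Task

A returned amber jar stands loose in the bench jar clamp. Lower the clamp's small red-gripped lever all the way down so that the jar is braced, then unscrew the tight black cap anticlockwise just until its lugs come free of the thread, without the jar turning or lifting. Finish while still holding the cap level just above the open jar, clear of it, so that the foil seal can be seen and the cap can go straight back; do not put it down or let go, and leave the other things on the bench alone.

Things in the scene. Friction and masses are not known exactly. Their poses are not given: they have to be found in the camera images.
- clamp: grey bench jar clamp, fixed to the bench: base plate 150 x 92 x 10 mm, V-block with black rubber faces (58 mm high) at the back, head with the lever in front (61 mm high). Its origin lies at bench level under the axis of a clamped jar; its x points from the lever to the V-block, its z up
- clamp_lever (a joint): angle of the clamp lever, rad: 0 = raised 60 degrees above level, leaning away from the jar (start 0 to 0.25); 1.05 = fully lowered, level. The grip swings away from the jar and down about the pivot. Friction (0.35 N m) keeps it where it is left; lowering takes up to 0.6 N m. It drives a sprung rubber pad 9 mm towards the V-block, gripping the jar with 24 N; the jar shifts up to 3 mm
- lever_grip (a point): middle of the red grip of the lever, a rod 16 mm thick and 38 mm long, 60 mm from the pivot
- lever_pivot (a point): middle of the lever's pivot pin, 73 mm in front of the jar's axis and 46 mm above the bench, between two cheeks that reach 61 mm above the bench
- jar: amber jar with paper label, loose, 56 mm across, 98 mm high, standing on the clamp's base plate (10 mm above the bench); its origin is the centre of its underside, z up. Mass about 0.32 kg
- jar_mouth (a point): centre of the jar's mouth (foil seal), on its axis, 98 mm above its underside
- jar_label (a point): centre of the paper label on the jar's side, 28 mm from its axis, 38 mm above its underside
- cap: the cap (origin: centre of its lower edge, z up, x turns with it; starts within 0.04 rad of the jar's x). Four-lug twist-off thread: anticlockwise from above; about 0.3 N m breaks it loose and it eases as it turns; it rises about 3.5 mm per rad; the lugs are free from 0.75 to 1.25 rad of turn (1.0 is best), then it lifts straight off; past 1.3 rad they strike the next thread
- cap_center (a point): centre of the black cap, half-way up: 60 mm across, 22 mm high; its lower edge lies 11 mm below this point. Closed, the lower edge lies 14 mm below the jar's mouth. The jar below is narrower than the cap
- cap_edge (a point): centre of the cap's lower edge
- white_jar: bystander: small white jar with pink lid, 53 mm across, 46 mm high; origin under its centre
- scanner: bystander: grey hand scanner lying flat, 131 x 93 x 36 mm; origin under its centre

How it is judged:
By the outcome, as a careful person would: the job done as asked, in the order asked, and still so for the second after the job is handed in, while the arm keeps its last pose, push and grip.
It also fails if it takes over 56 s, if anything falls off the work surface, if the arm or the gripper's body presses on something with over 40 N, if the wrist force passes 120 N, or if a joint passes its speed limit or range.

## Working session

There is one attempt and no reset: what is moved stays moved. The work goes in short steps, Python scripts to look and compute and a shell command to move; the robot and the scene stay as the last step left them, time stands still between calls to the robot, and variables do not carry over. Pictures are saved under pics/ and viewed, on a budget of 10 in all, crops included, one or two more only if the job needs it, and the job is handed in when it is done.

```bash
mkdir -p pics
cat > h.py <<'E'
import numpy as np, cv2, json
from plant import bot, capture, workorder
from scipy.spatial.transform import Rotation as Ro
def snap(cam,name):
    c=capture(cam); cv2.imwrite(f'pics/{name}.png',c['image'])
    np.savez(f'pics/{name}.npz',mtx=c['mtx'],d=c['dist_coeffs'],pose=c['pose']); return c
def load(name):
    z=np.load(f'pics/{name}.npz'); return z['mtx'],np.array(z['d']),z['pose']
def ray(name,px):
    K,d,P=load(name); u=cv2.undistortPoints(np.array([[px]],float),K,d)[0,0]
    v=P[:3,:3]@np.array([u[0],u[1],1]); return P[:3,3],v/np.linalg.norm(v)
def tri(obs):
    A=np.zeros((3,3));b=np.zeros(3);R=[]
    for n,p in obs:
        o,v=ray(n,p);M=np.eye(3)-np.outer(v,v);A+=M;b+=M@o;R.append((o,M))
    x=np.linalg.solve(A,b); return x,[round(float(np.linalg.norm(M@(x-o))),1) for o,M in R]
def onz(n,p,z):
    o,v=ray(n,p); return o+v*(z-o[2])/v[2]
def proj(n,X):
    K,d,P=load(n); T=np.linalg.inv(P)
    return cv2.projectPoints(np.atleast_2d(np.array(X,float)),cv2.Rodrigues(T[:3,:3])[0],T[:3,3],K,d)[0][:,0]
E
python3 - <<'E'
from h import *
a=snap('scene','s0')['image'];b=snap('top','t0')['image']
for n in('s0','t0'):
    K,d,P=load(n);print(n,K.round(1).tolist(),d,P.round(2).tolist())
o=bot.get_obs();print(o,bot.tip_extent)
E
```

```text
s0 [[471.1, 0.0, 249.7], [0.0, 471.1, 188.8], [0.0, 0.0, 1.0]] [-0.18944299  0.          0.          0.          0.        ] [[-0.68, -0.54, 0.5, 33.32], [-0.73, 0.48, -0.48, 626.84], [0.02, -0.69, -0.72, 891.97], [0.0, 0.0, 0.0, 1.0]]
t0 [[454.4, 0.0, 257.1], [0.0, 454.4, 193.8], [0.0, 0.0, 1.0]] [-0.1119484  0.         0.         0.         0.       ] [[0.02, -1.0, 0.08, 506.74], [-1.0, -0.02, -0.01, 70.15], [0.01, -0.08, -1.0, 1151.87], [0.0, 0.0, 0.0, 1.0]]
{'time': 0.1, 'joint_positions': array([-1.28497458e+00,  3.42666635e-01,  1.52490637e+00, -1.45787573e-05,
        1.27539463e+00, -1.46003844e-01]), 'dq': array([ 0.00129357, -0.00197974, -0.00201458, -0.00061077, -0.00084517,
       -0.00054192]), 'tau': array([ 2.14478932e-03, -4.32005739e+01, -2.44694620e+01,  7.19344709e-02,
        5.26243402e-02, -5.62675666e-05]), 'tool_pos': array([ 219.65107999, -476.48843563,  251.11266022]), 'tcp_rot': array([-1.70666116,  1.56942127,  1.86676134]), 'contact_force': array([ 0.32197991, -0.85239374,  0.46475637]), 'moment': array([ 0.02349309, -0.02162284,  0.01220112]), 'grip_width': 92.02857974292569} 25.0
```

View pics/s0.png

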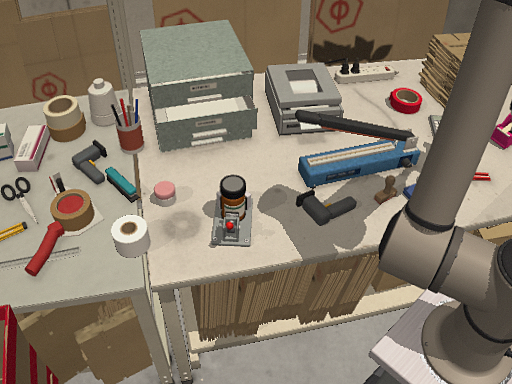

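View pics/t0.png

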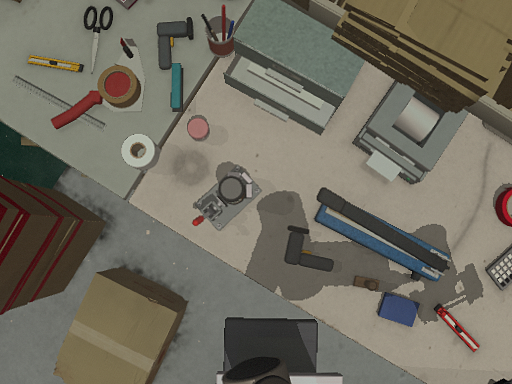

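The scene view shows the cap at about (233,184) and the red grip at about (230,226). The top view shows the cap at about (234,187) and the grip at about (198,221). I'll zoom in on both in one composite.

Run:
```python
from h import *
a=cv2.imread('pics/s0.png')[165:255,190:275];b=cv2.imread('pics/t0.png')[160:240,180:270]
a=cv2.resize(a,(400,424),interpolation=cv2.INTER_CUBIC);b=cv2.resize(b,(400,356),interpolation=cv2.INTER_CUBIC)
c=np.zeros((424,800,3),np.uint8);c[:,:400]=a;c[:356,400:]=b;cv2.imwrite('pics/z0.png',c)
for n in('s0','t0'):
    im=cv2.imread(f'pics/{n}.png');h=cv2.cvtColor(im,cv2.COLOR_BGR2HSV)
    m=(((h[...,0]<6)|(h[...,0]>174))&(h[...,1]>150)&(h[...,2]>80)).astype(np.uint8)
    k,l,s,ce=cv2.connectedComponentsWithStats(m)
    for i in range(1,k):
        if s[i,4]>12 and 180<ce[i,0]<280 and 160<ce[i,1]<250: print(n,s[i],ce[i])
```

```text
s0 [226 222   7   7  41] [229. 225.]
t0 [193 216  11  10  60] [197.6        220.63333333]
```

View pics/z0.png

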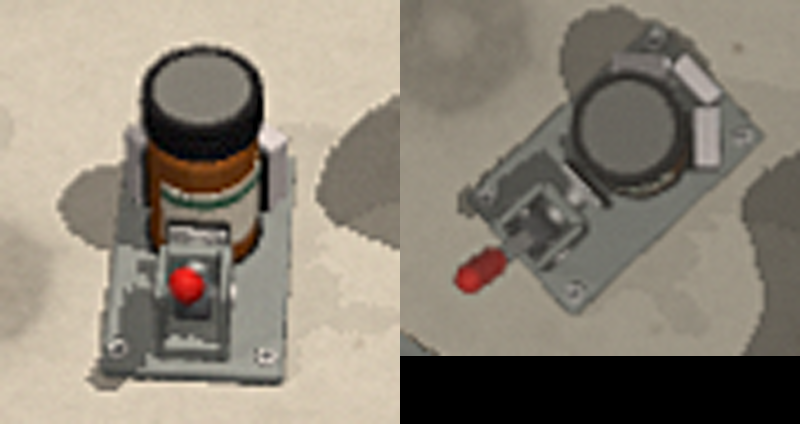

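Run:
```python
from h import *
cap=tri([('s0',(233.1,184.1)),('t0',(231.3,188.4))]);print('captop',cap)
g=tri([('s0',(229,225)),('t0',(197.6,220.6))]);print('grip',g)
C=[onz('t0',(180+x/4.444,160+y/4.444),10) for x,y in[(62,198),(175,313),(365,132),(255,25)]]
S=[onz('s0',(190+x/4.706,165+y/4.706),10) for x,y in[(100,372),(284,380)]]
print(np.round(C),np.round(S))
d1=C[3]-C[0];d2=C[2]-C[1];print([np.degrees(np.arctan2(d[1],d[0])) for d in(d1,d2)],np.linalg.norm(d1),np.linalg.norm(d2))
d=cap[0]-g[0];print('yaw from grip',np.degrees(np.arctan2(d[1],d[0])),np.hypot(d[0],d[1]))
R=Ro.from_euler('xyz',bot.get_obs()['tcp_rot']).as_matrix();print(R.round(3))
```

```text
captop (array([605.36905996, 125.07334755, 112.03385182]), [0.9, 0.9])
grip (array([530.45625566, 202.8816334 ,  94.47637951]), [1.6, 1.6])
[[571. 223.  10.]
 [508. 157.  10.]
 [613.  52.  10.]
 [673. 116.  10.]] [[569. 228.  10.]
 [504. 163.  10.]]
[np.float64(-46.461201502097175), np.float64(-44.93693215280688)] 147.3225559839488 148.45713195620462
yaw from grip -46.08615646564828 108.00952547817852
[[-0.     0.419 -0.908]
 [ 0.001 -0.908 -0.419]
 [-1.    -0.001 -0.   ]]
```

The cap top measures z≈112 against 116 expected. The grip is about 108 mm from the axis and 94 mm high, so the lever stands at about 0.2 rad. Clamp yaw is about -46°, and all of this agrees with the sizes given. Next I'll move above the lever at a safe height with the fingers shut and turn the jaw axis to lie along the clamp's y.

```bash
for i in 1 2 3 4; do python3 -m crank '[{"linear":[0,-2.38,-2.85],"delta_rot":[0,0,0],"fingers":0},{"linear":[0,-2.38,-2.85],"delta_rot":[0,0,0],"fingers":0},{"linear":[0,-2.38,-2.85],"delta_rot":[0,0,0],"fingers":0},{"linear":[0,-2.38,-2.85],"delta_rot":[0,0,0],"fingers":0},{"linear":[0,-2.38,-2.85],"delta_rot":[0,0,0],"fingers":0}]' | tail -c 400; done
for i in 1 2; do python3 -m crank '[{"linear":[0,0,0],"delta_rot":[7.1,0,0],"fingers":0},{"linear":[0,0,0],"delta_rot":[7.1,0,0],"fingers":0},{"linear":[0,0,0],"delta_rot":[7.1,0,0],"fingers":0},{"linear":[0,0,0],"delta_rot":[7.1,0,0],"fingers":0},{"linear":[0,0,0],"delta_rot":[7.1,0,0],"fingers":0}]' | tail -c 400; done
python3 - <<'E'
from h import *
c=snap('wrist','w0');o=bot.get_obs()
print(o['tool_pos'].round(1),Ro.from_euler('xyz',o['tcp_rot']).as_matrix().round(3),o['joint_positions'].round(2),c['pose'].round(2),c['mtx'].round(1),c['dist_coeffs'])
E
```

```text
time: 0.6
tool_pos: [299.6, -307.6, 251.4]
tcp_rot: [-1.605, 1.57, 1.968]
contact_force: [0.7, 0.5, -0.4]
grip_width: 56.8
time: 1.1
tool_pos: [379.2, -139.9, 251.6]
tcp_rot: [-0.706, 1.571, 2.868]
contact_force: [-0.2, -0.4, -0.6]
grip_width: 16.6
time: 1.6
tool_pos: [458.8, 27.9, 251.5]
tcp_rot: [-0.149, 1.57, -2.858]
contact_force: [0.3, -0.6, 0.1]
grip_width: 0.5
time: 2.1
tool_pos: [538.4, 195.6, 251.2]
tcp_rot: [-0.011, 1.57, -2.721]
contact_force: [1.0, 0.5, 0.1]
grip_width: 0.1
time: 2.6
tool_pos: [538.0, 194.0, 251.1]
tcp_rot: [0.509, 1.57, -2.825]
contact_force: [-0.6, -0.1, 0.1]
grip_width: 0.1
time: 3.1
tool_pos: [538.0, 194.0, 251.2]
tcp_rot: [1.117, 1.57, -2.837]
contact_force: [-0.1, 0.1, 0.6]
grip_width: 0.3
[538.  194.  251.2] [[-0.001 -0.73  -0.683]
 [-0.    -0.683  0.73 ]
 [-1.     0.001  0.   ]] [ 0.21  0.43  1.39 -0.    1.32  2.6 ] [[-7.3000e-01 -6.6000e-01 -2.1000e-01  5.9534e+02]
 [-6.9000e-01  6.9000e-01  2.2000e-01  1.3547e+02]
 [ 0.0000e+00  3.0000e-01 -9.5000e-01  3.8512e+02]
 [ 0.0000e+00  0.0000e+00  0.0000e+00  1.0000e+00]] [[316.1   0.  254.6]
 [  0.  316.1 192.7]
 [  0.    0.    1. ]] [-0.01569993  0.          0.          0.          0.        ]
```

View pics/w0.png

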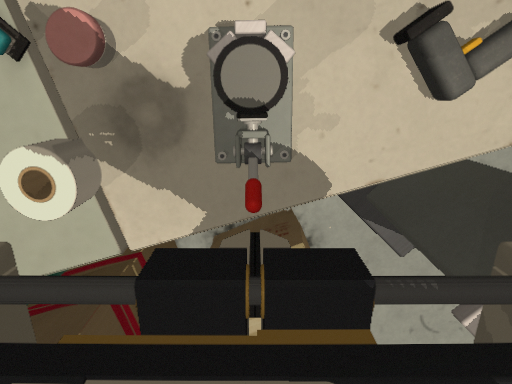

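The wrist view shows the cap top at about (251,75) and the red grip's middle at about (253,195), with clamp, lever and fingers in line. I'll triangulate from this view.

Run:
```python
from h import *
im=cv2.imread('pics/w0.png');h=cv2.cvtColor(im,cv2.COLOR_BGR2HSV)
m=(((h[...,0]<6)|(h[...,0]>174))&(h[...,1]>150)&(h[...,2]>60)).astype(np.uint8);m[:165]=0;m[222:]=0;m[:,:235]=0;m[:,270:]=0
ys,xs=np.nonzero(m);print(xs.min(),xs.max(),ys.min(),ys.max(),xs.mean(),ys.mean())
# grey disc
g=cv2.inRange(im,(70,70,70),(125,125,125));k,l,s,ce=cv2.connectedComponentsWithStats(g);i=l[75,251];print(s[i],ce[i])
w=tuple(ce[i]);gw=(xs.mean(),ys.mean())
print('cap',tri([('s0',(233.1,184.1)),('t0',(231.3,188.4)),('w0',w)]),tri([('s0',(233.1,184.1)),('w0',w)]),onz('w0',w,116))
G=tri([('s0',(229,225)),('t0',(197.6,220.6)),('w0',gw)]);print('grip',G)
A=onz('w0',w,116)
C=[onz('w0',p,10) for p in[(209,26),(292,26),(215,163),(292,163)]];print(np.round(C,1))
d=(C[0]+C[1]-C[2]-C[3]);yaw=np.arctan2(d[1],d[0]);print(np.degrees(yaw),np.linalg.norm(d)/2)
e=-np.array([np.cos(yaw),np.sin(yaw)]);q=G[0][:2]-A[:2];print('grip radial',q@e,'lat',q@[-e[1],e[0]], 'pad/tip px',proj('w0',[bot.get_obs()['tool_pos']-[0,0,25]]))
```

```text
245 261 178 212 252.85236220472441 195.35826771653544
[ 221   44   55   60 1817] [241.86406164  71.86020914]
cap (array([608.92607391, 126.39613332, 110.0412018 ]), [2.5, 4.4, 6.7]) (array([611.4163648 , 126.86023379, 109.06549135]), [4.5, 4.5]) [614.01248328 130.26326259 116.        ]
grip (array([530.8792524 , 203.45634009,  94.52142992]), [0.9, 2.3, 1.4])
[[678.4 118.5  10. ]
 [613.9  57.3  10. ]
 [574.7 226.3  10. ]
 [507.2 162.3  10. ]]
-45.31708000867057 149.61193851012234
grip radial 110.49880250691648 lat 7.640374073973018 pad/tip px [[256.78515172 247.47731938]]
```

Run:
```python
from h import *
im=cv2.imread('pics/w0.png');g=cv2.cvtColor(im,cv2.COLOR_BGR2GRAY)
print(g[76,200:300].tolist());print(g[25:125,251].tolist())
w=(251,75.5)
print('cap',tri([('s0',(233.1,184.1)),('t0',(231.3,188.4)),('w0',w)]),onz('w0',w,116),onz('w0',w,112))
```

```text
[112, 111, 112, 111, 111, 113, 112, 112, 113, 112, 96, 83, 78, 54, 36, 35, 34, 34, 34, 35, 62, 110, 116, 116, 115, 116, 116, 115, 117, 116, 117, 115, 116, 117, 116, 117, 116, 117, 118, 117, 116, 118, 118, 117, 117, 118, 118, 119, 117, 120, 120, 119, 120, 119, 121, 120, 120, 119, 121, 121, 120, 120, 120, 120, 120, 120, 120, 119, 120, 121, 119, 121, 121, 122, 121, 121, 121, 120, 121, 123, 103, 45, 44, 44, 43, 43, 43, 60, 137, 137, 138, 131, 121, 167, 168, 166, 165, 166, 167, 168]
[203, 202, 206, 206, 207, 205, 199, 171, 134, 83, 80, 40, 40, 40, 39, 40, 39, 40, 54, 95, 119, 119, 119, 119, 118, 117, 118, 119, 120, 119, 119, 118, 118, 118, 119, 120, 118, 118, 119, 118, 118, 117, 119, 118, 118, 118, 117, 119, 119, 119, 120, 119, 118, 117, 118, 119, 119, 119, 119, 119, 119, 118, 118, 119, 119, 118, 118, 118, 119, 118, 120, 119, 120, 89, 71, 71, 71, 71, 71, 72, 71, 71, 53, 26, 22, 20, 20, 18, 18, 18, 23, 29, 25, 153, 179, 162, 154, 170, 169, 169]
cap (array([605.94696644, 125.7388506 , 111.86818269]), [0.2, 1.7, 1.7]) [606.84158282 127.23646295 116.        ] [607.01249934 127.11404859 112.        ]
```

```bash
python3 -m crank '[{"linear":[3,0,0],"delta_rot":[0,0,0],"fingers":0},{"linear":[4,0,0],"delta_rot":[0,0,0],"fingers":0},{"linear":[3,0,0],"delta_rot":[0,0,0],"fingers":0},{"linear":[1.8,0,0],"delta_rot":[0,0,0],"fingers":0},{"linear":[0,0,0],"delta_rot":[0,0,0],"fingers":0}]'
python3 -m crank '[{"linear":[0.4,0,0.15],"delta_rot":[0,0,0],"fingers":0},{"linear":[0.4,0,0.15],"delta_rot":[0,0,0],"fingers":0},{"linear":[0.3,0,0.4],"delta_rot":[0,0,0],"fingers":0},{"linear":[0.3,0,0.4],"delta_rot":[0,0,0],"fingers":0},{"linear":[0.4,0,0.4],"delta_rot":[0,0,0],"fingers":0}]'
python3 -m crank '[{"linear":[0.45,0,0.4],"delta_rot":[0,0,0],"fingers":0},{"linear":[0.5,0,0.3],"delta_rot":[0,0,0],"fingers":0},{"linear":[0.5,0,0.3],"delta_rot":[0,0,0],"fingers":0},{"linear":[0,0,0],"delta_rot":[0,0,0],"fingers":0},{"linear":[0,0,0],"delta_rot":[0,0,0],"fingers":0}]'
```

```text
time: 3.65
tool_pos: [536.9, 193.6, 131.0]
tcp_rot: [1.076, 1.566, -2.871]
contact_force: [0.4, 0.5, 0.5]
grip_width: 0.5
time: 4.15
tool_pos: [529.2, 204.9, 117.6]
tcp_rot: [-2.272, 1.566, 0.063]
contact_force: [0.5, -2.4, 4.9]
grip_width: 0.3
time: 4.65
tool_pos: [521.2, 212.7, 102.2]
tcp_rot: [-1.852, 1.569, 0.483]
contact_force: [-0.0, 1.2, 3.2]
grip_width: 0.1
```

```bash
python3 -m crank '[{"linear":[0.5,0,0.2],"delta_rot":[0,0,0],"fingers":0},{"linear":[0.5,0,0.2],"delta_rot":[0,0,0],"fingers":0},{"linear":[0.5,0,0.1],"delta_rot":[0,0,0],"fingers":0},{"linear":[0.5,0,0.1],"delta_rot":[0,0,0],"fingers":0},{"linear":[0,0,0],"delta_rot":[0,0,0],"fingers":0}]'
python3 -m crank '[{"linear":[0.2,0,0],"delta_rot":[0,0,0],"fingers":0},{"linear":[0,0,0],"delta_rot":[0,0,0],"fingers":0},{"linear":[0.1,0,0],"delta_rot":[0,0,0],"fingers":0},{"linear":[0,0,0],"delta_rot":[0,0,0],"fingers":0},{"linear":[0,0,0],"delta_rot":[0,0,0],"fingers":0}]'
```

```text
time: 5.15
tool_pos: [516.6, 217.4, 81.7]
tcp_rot: [-1.132, 1.569, 1.202]
contact_force: [-0.2, 2.3, 3.5]
grip_width: 0.4
time: 5.65
tool_pos: [516.5, 217.5, 79.1]
tcp_rot: [-0.941, 1.569, 1.393]
contact_force: [-2.3, 3.8, 8.1]
grip_width: 0.5
```

```bash
for i in 1 2; do python3 -m crank '[{"linear":[0.1,0,0],"delta_rot":[0,0,0],"fingers":0},{"linear":[0,0,0],"delta_rot":[0,0,0],"fingers":0},{"linear":[0,0,0],"delta_rot":[0,0,0],"fingers":0},{"linear":[0,0,0],"delta_rot":[0,0,0],"fingers":0},{"linear":[0,0,0],"delta_rot":[0,0,0],"fingers":0}]'; done
```

```text
time: 6.15
tool_pos: [516.5, 217.5, 78.7]
tcp_rot: [-1.076, 1.569, 1.258]
contact_force: [-5.8, 4.1, 12.7]
grip_width: 0.1
time: 6.65
tool_pos: [516.5, 217.6, 78.5]
tcp_rot: [-1.287, 1.569, 1.048]
contact_force: [-7.2, 3.6, 19.0]
grip_width: 0.4
```

The force climbs steeply with almost no motion (19 N, tip at z≈53.5), so the lever is at its stop. I'll retreat, open the fingers and check from two wrist positions.

```bash
python3 -m crank '[{"linear":[-2,0,0],"delta_rot":[0,0,0],"fingers":0},{"linear":[-4,0,0],"delta_rot":[0,0,0],"fingers":0},{"linear":[-4,0,0],"delta_rot":[0,0,0],"fingers":1},{"linear":[-4,0,-2],"delta_rot":[0,0,0],"fingers":1},{"linear":[-1,0,-2],"delta_rot":[0,0,0],"fingers":1}]'
python3 -m crank '[{"linear":[0,0,0],"delta_rot":[0,0,0],"fingers":1},{"linear":[0,0,0],"delta_rot":[0,0,0],"fingers":1},{"linear":[0,0,0],"delta_rot":[0,0,0],"fingers":1},{"linear":[0,0,0],"delta_rot":[0,0,0],"fingers":1},{"linear":[0,0,0],"delta_rot":[0,0,0],"fingers":1}]'
python3 -c "
from h import *
snap('wrist','w1');print(bot.get_obs()['tool_pos'])"
python3 -m crank '[{"linear":[0,0,-2],"delta_rot":[0,0,0],"fingers":1},{"linear":[0,0,-2],"delta_rot":[0,0,0],"fingers":1},{"linear":[0,0,-2],"delta_rot":[0,0,0],"fingers":1},{"linear":[0,0,0],"delta_rot":[0,0,0],"fingers":1},{"linear":[0,0,0],"delta_rot":[0,0,0],"fingers":1}]'
python3 - <<'E'
from h import *
snap('wrist','w2');o=bot.get_obs();print(o['tool_pos'],Ro.from_euler('xyz',o['tcp_rot']).as_matrix().round(3),o['contact_force'])
a=cv2.imread('pics/w1.png')[:300,130:400];b=cv2.imread('pics/w2.png')[:300,130:400]
cv2.imwrite('pics/z12.png',cv2.resize(np.hstack([a,b]),(800,444),interpolation=cv2.INTER_CUBIC))
E
```

```text
time: 7.15
tool_pos: [546.2, 187.9, 231.4]
tcp_rot: [-2.165, 1.563, 0.171]
contact_force: [0.3, 0.7, -0.2]
grip_width: 19.7
time: 7.65
tool_pos: [543.8, 188.0, 225.4]
tcp_rot: [1.027, 1.569, -2.921]
contact_force: [0.7, -0.9, 0.4]
grip_width: 59.7
[543.97927469 187.92007785 225.57435942]
time: 8.2
tool_pos: [586.4, 143.2, 225.8]
tcp_rot: [0.754, 1.57, 3.087]
contact_force: [-0.6, 0.6, 0.4]
grip_width: 91.7
[585.99592575 143.71638002 225.87413267] [[-0.001 -0.723 -0.691]
 [ 0.    -0.691  0.723]
 [-1.     0.     0.001]] [ 0.02391416 -0.52187836 -0.60527152]
```

View pics/z12.png

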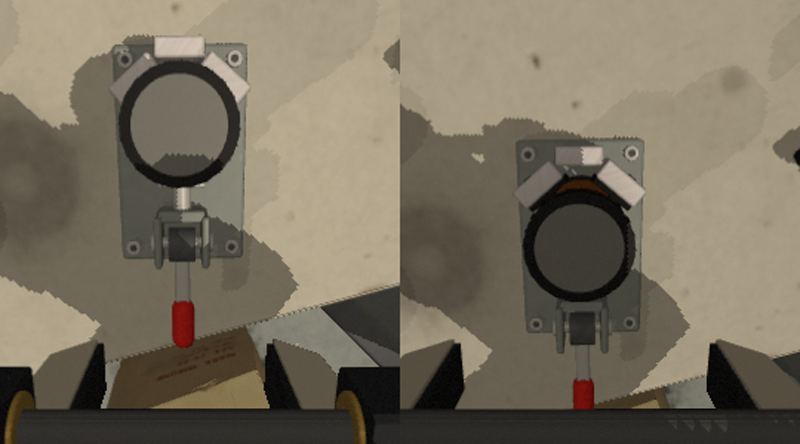

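The left view (w1) shows the lever straight out and down, the cap disc at about (251,86) and the grip at about (253,219). The right view (w2) shows the cap disc at about (251,169). I'll fit the disc and measure the cap and lever from these.

Run:
```python
from h import *
snap('scene','s1')
def fit(n,c,lim=60,outer=False):
    g=cv2.GaussianBlur(cv2.cvtColor(cv2.imread(f'pics/{n}.png'),cv2.COLOR_BGR2GRAY),(3,3),0);P=[]
    for a in np.arange(0,2*np.pi,0.05):
        for r in np.arange(15,60,.25):
            x,y=c[0]+r*np.cos(a),c[1]+r*np.sin(a)
            if cv2.getRectSubPix(g,(1,1),(x,y))[0,0]<lim: P.append((x,y));break
    e=cv2.fitEllipse(np.array(P,np.float32));return e
e1=fit('w1',(251,86),58);e2=fit('w2',(250.5,168),58);e0=fit('w0',(250.4,71),58);print(e0,e1,e2)
o=[('w0',e0[0]),('w1',e1[0]),('w2',e2[0])]
print(tri(o[1:]),tri(o[1:]+[('t0',(231.3,188.4))]),[onz(n,p,116).round(1) for n,p in o])
def red(n,box):
    im=cv2.imread(f'pics/{n}.png');h=cv2.cvtColor(im,cv2.COLOR_BGR2HSV)
    m=(((h[...,0]<6)|(h[...,0]>174))&(h[...,1]>150)&(h[...,2]>60));k=np.zeros_like(m);k[box[1]:box[3],box[0]:box[2]]=1
    ys,xs=np.nonzero(m&k);return xs.mean(),ys.mean(),len(xs),xs.min(),xs.max(),ys.min(),ys.max()
r1=red('w1',(235,195,270,240));rs=red('s1',(210,215,250,260));print(r1,rs)
G=tri([('w1',r1[:2]),('s1',rs[:2])]);print('grip',G)
z=onz('w1',r1[:2],46)-onz('w1',e1[0],116);print('grip radial if level',np.hypot(z[0],z[1]),np.degrees(np.arctan2(-z[1],-z[0])))
```

```text
((250.40602111816406, 74.98149108886719), (61.94407653808594, 64.34011840820312), 171.6042022705078) ((250.6216278076172, 83.28942108154297), (67.63337707519531, 69.3718490600586), 1.7039436101913452) ((250.62973022460938, 166.98275756835938), (56.4293212890625, 57.83154296875), 95.2191162109375)
(array([608.31338722, 126.45518775, 118.23943816]), [0.0, 0.0]) (array([606.87738329, 126.24772226, 110.24375516]), [1.7, 1.6, 2.6]) [array([607.5, 127.3, 116. ]), array([608.4, 126.4, 116. ]), array([608. , 126.8, 116. ])]
(np.float64(253.11547344110855), np.float64(218.40184757505773), 433, np.int64(246), np.int64(260), np.int64(204), np.int64(234)) (np.float64(228.76470588235293), np.float64(247.34117647058824), 85, np.int64(226), np.int64(232), np.int64(241), np.int64(254))
grip (array([514.14653792, 221.74454596,  46.62291804]), [0.6, 0.6])
grip radial if level 134.3234986879667 -45.55819546211152
```

The lever is level: grip z≈46.6 and 134 mm out, against 46 and 133 expected. The cap axis is at (608.2, 126.6) with its top at about 116–118. I'll move over it, go down with the grasp point at the cap's mid-height, and close in stages.

```bash
python3 -m crank '[{"linear":[0,-0.2,-1.4],"delta_rot":[0,0,0],"fingers":1},{"linear":[0,-0.22,-1.37],"delta_rot":[0,0,0],"fingers":1},{"linear":[0,0,0],"delta_rot":[0,0,0],"fingers":1},{"linear":[2.5,0,0],"delta_rot":[0,0,0],"fingers":1},{"linear":[2.5,0,0],"delta_rot":[0,0,0],"fingers":1}]'
python3 -m crank '[{"linear":[2.5,0,0],"delta_rot":[0,0,0],"fingers":1},{"linear":[2.5,0,0],"delta_rot":[0,0,0],"fingers":1},{"linear":[1.5,0,0],"delta_rot":[0,0,0],"fingers":1},{"linear":[0,0,0],"delta_rot":[0,0,0],"fingers":0.72},{"linear":[0,0,0],"delta_rot":[0,0,0],"fingers":0.72}]'
python3 -m crank '[{"linear":[0,0,0],"delta_rot":[0,0,0],"fingers":0.71},{"linear":[0,0,0],"delta_rot":[0,0,0],"fingers":0.7},{"linear":[0,0,0],"delta_rot":[0,0,0],"fingers":0.69},{"linear":[0,0,0],"delta_rot":[0,0,0],"fingers":0.68},{"linear":[0,0,0],"delta_rot":[0,0,0],"fingers":0.68}]'
python3 -c "
from h import *
snap('wrist','w3');o=bot.get_obs();print(o['tool_pos'],o['contact_force'],o['moment'],o['grip_width'])"
```

```text
time: 8.8
tool_pos: [608.7, 126.9, 176.2]
tcp_rot: [-2.23, 1.569, 0.104]
contact_force: [0.3, 0.9, -0.1]
grip_width: 91.7
time: 9.3
tool_pos: [608.4, 127.1, 111.5]
tcp_rot: [-2.549, 1.571, -0.215]
contact_force: [-0.2, 0.1, -0.2]
grip_width: 80.5
time: 9.8
tool_pos: [608.1, 126.9, 111.5]
tcp_rot: [2.687, 1.57, -1.262]
contact_force: [-0.6, -0.9, 0.7]
grip_width: 62.8
[608.03311205 126.91127554 111.42146066] [-0.60464669 -0.93806169  1.96365819] [-0.08921872  0.17196261 -0.03873863] 62.588630921835005
```

View pics/w3.png

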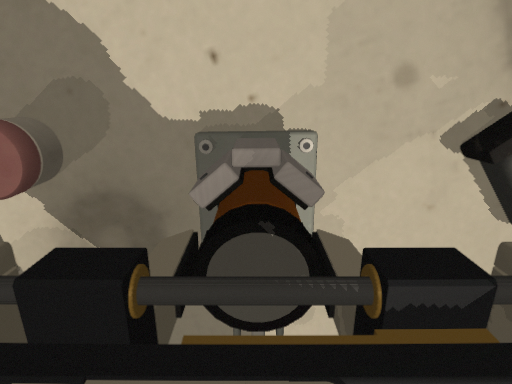

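The cap at about (259,272) sits between the pads, whose inner edges show at about x 199 and 315. Force is near zero, so it is centred. Now I'll close.

```bash
python3 -m crank '[{"linear":[0,0,0],"delta_rot":[0,0,0],"fingers":0.66},{"linear":[0,0,0],"delta_rot":[0,0,0],"fingers":0.64},{"linear":[0,0,0],"delta_rot":[0,0,0],"fingers":0.5},{"linear":[0,0,0],"delta_rot":[0,0,0],"fingers":0.2},{"linear":[0,0,0],"delta_rot":[0,0,0],"fingers":0}]'
python3 -m crank '[{"linear":[0,0,0],"delta_rot":[0,0,0],"fingers":0},{"linear":[0,0,0],"delta_rot":[0,0,0],"fingers":0},{"linear":[0,0,0],"delta_rot":[0,0,0],"fingers":0},{"linear":[0,0,0],"delta_rot":[0,0,0],"fingers":0},{"linear":[0,0,0],"delta_rot":[0,0,0],"fingers":0}]'
python3 -c "
from h import *
o=bot.get_obs();print(o['tool_pos'],Ro.from_euler('xyz',o['tcp_rot']).as_matrix().round(3),o['contact_force'],o['moment'],o['grip_width'],o['joint_positions'].round(3))"
```

```text
time: 10.35
tool_pos: [607.3, 126.2, 111.2]
tcp_rot: [1.406, 1.568, -2.543]
contact_force: [-4.8, -4.8, 4.0]
grip_width: 58.8
time: 10.85
tool_pos: [607.3, 126.3, 111.2]
tcp_rot: [1.397, 1.568, -2.552]
contact_force: [-4.3, -4.7, 4.2]
grip_width: 58.9
[607.28714904 126.28096461 111.23672234] [[-0.002 -0.722 -0.691]
 [-0.001 -0.691  0.723]
 [-1.     0.002  0.   ]] [-4.29218062 -4.65992833  4.20959973] [-0.6010368   0.83606328 -0.01147797] 58.883611833334896 [ 8.200e-02  6.470e-01  1.423e+00 -1.000e-03  1.074e+00  2.461e+00]
```

The pads push about 6 N sideways and 4 N vertically. I'll shift by the offset to relieve it, then start turning.

```bash
python3 -m crank '[{"linear":[-0.03,0.05,0],"delta_rot":[0,0,0],"fingers":0},{"linear":[-0.03,0.05,0],"delta_rot":[0,0,0],"fingers":0},{"linear":[0,0,0],"delta_rot":[0,0,0],"fingers":0},{"linear":[0,0,0],"delta_rot":[0,0,0],"fingers":0},{"linear":[0,0,0],"delta_rot":[0,0,0],"fingers":0}]'
python3 -m crank '[{"linear":[-0.011,0,0],"delta_rot":[-1.8,0,0],"fingers":0},{"linear":[-0.011,0,0],"delta_rot":[-1.8,0,0],"fingers":0},{"linear":[-0.011,0,0],"delta_rot":[-1.8,0,0],"fingers":0},{"linear":[-0.011,0,0],"delta_rot":[-1.8,0,0],"fingers":0},{"linear":[-0.011,0,0],"delta_rot":[-1.8,0,0],"fingers":0}]'
python3 - <<'E'
from h import *
snap('wrist','w4');snap('scene','s4')
o=bot.get_obs();R=Ro.from_euler('xyz',o['tcp_rot']).as_matrix();print(o['tool_pos'],np.degrees(np.arctan2(R[1,1],R[0,1])),R[:,0].round(4),o['contact_force'],o['moment'],o['grip_width'])
E
```

```text
time: 11.35
tool_pos: [607.2, 126.2, 111.4]
tcp_rot: [1.298, 1.57, -2.651]
contact_force: [-0.7, -3.9, -2.7]
grip_width: 58.6
time: 11.85
tool_pos: [607.3, 126.8, 111.5]
tcp_rot: [-0.267, 1.57, 2.225]
contact_force: [-0.1, -0.4, -5.0]
grip_width: 59.1
[607.31213527 126.8045397  111.56714789] -127.24013289287403 [-5.e-04  6.e-04 -1.e+00] [ 0.50458028 -0.57926632 -6.52046434] [ 0.05137478 -0.05273101  0.13344162] 58.7938670966889
```

Run:
```python
from h import *
L=[cv2.resize(cv2.imread(f'pics/{n}.png')[160:260,190:280],(390,433),interpolation=cv2.INTER_CUBIC) for n in('s1','s4')]
cv2.imwrite('pics/z4.png',np.hstack(L))
```

```text
(no output)
```

View pics/z4.png

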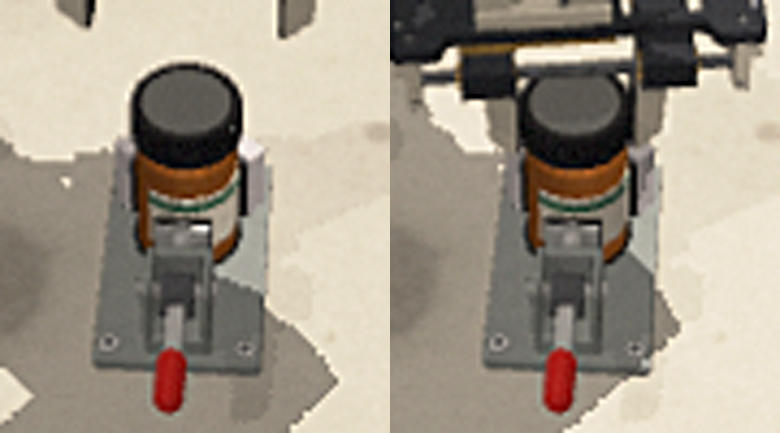

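The lever is level and the label's left edge is at the same place in both views (crop x≈148), so the jar has not turned. I'll keep turning without lifting: if the cap really unscrews, the vertical force should climb.

```bash
python3 -m crank '[{"linear":[0,0,0],"delta_rot":[-2.4,0,0],"fingers":0},{"linear":[0,0,0],"delta_rot":[-2.4,0,0],"fingers":0},{"linear":[0,0,0],"delta_rot":[-2.4,0,0],"fingers":0},{"linear":[0,0,0],"delta_rot":[-2.4,0,0],"fingers":0},{"linear":[0,0,0],"delta_rot":[-2.4,0,0],"fingers":0}]'
cat > st.py <<'E'
from h import *
o=bot.get_obs();R=Ro.from_euler('xyz',o['tcp_rot']).as_matrix();print(o['time'],o['tool_pos'].round(2),'yaw',np.degrees(np.arctan2(R[1,1],R[0,1])).round(2),R[:,0].round(4),o['contact_force'].round(1),o['moment'].round(3),o['grip_width'].round(1))
E
python3 st.py
```

```text
time: 12.45
tool_pos: [607.4, 127.1, 112.3]
tcp_rot: [-1.369, 1.57, 1.332]
contact_force: [0.2, 0.0, -2.3]
grip_width: 59.1Traceback (most recent call last):
  File "st.py", line 2, in <module>
    o=bot.get_obs();R=Ro.from_euler('xyz',o['tcp_rot']).as_matrix();print(o['time'],o['tool_pos'].round(2),'yaw',np.degrees(np.arctan2(R[1,1],R[0,1])).round(2),R[:,0].round(4),o['contact_force'].round(1),o['moment'].round(3),o['grip_width'].round(1))
                                                                                                                                                                                                                                 ^^^^^^^^^^^^^^^^^^^^^
AttributeError: 'float' object has no attribute 'round'
```

Force and height rose exactly by the thread pitch, so the cap is turning. Total so far is 21°. Two more calls of 13° each, then check.

```bash
sed -i "s/o\['grip_width'\].round(1)/round(o['grip_width'],1)/" st.py; for i in 1 2; do python3 -m crank '[{"linear":[-0.015,0,0],"delta_rot":[-2.6,0,0],"fingers":0},{"linear":[-0.015,0,0],"delta_rot":[-2.6,0,0],"fingers":0},{"linear":[-0.015,0,0],"delta_rot":[-2.6,0,0],"fingers":0},{"linear":[-0.015,0,0],"delta_rot":[-2.6,0,0],"fingers":0},{"linear":[-0.015,0,0],"delta_rot":[-2.6,0,0],"fingers":0}]' >/dev/null; python3 st.py; done
```

```text
12.95 [607.86 126.97 113.23] yaw -102.2 [ 1.3e-03  8.0e-04 -1.0e+00] [ 0.5 -0.3 -2.8] [ 0.    -0.15  -0.054] 58.6
13.45 [608.03 127.   114.47] yaw -89.2 [ 2.e-03  9.e-04 -1.e+00] [ 0.2  0.  -1.2] [ 0.059 -0.024  0.026] 59.2
```

```bash
python3 -m crank '[{"linear":[-0.015,0,0],"delta_rot":[-2.9,0,0],"fingers":0},{"linear":[-0.015,0,0],"delta_rot":[-2.9,0,0],"fingers":0},{"linear":[-0.015,0,0],"delta_rot":[-2.9,0,0],"fingers":0},{"linear":[-0.015,0,0],"delta_rot":[-2.8,0,0],"fingers":0},{"linear":[0,0,0],"delta_rot":[0,0,0],"fingers":0}]' >/dev/null; python3 st.py
python3 -m crank '[{"linear":[-0.1,0,0],"delta_rot":[0,0,0],"fingers":0},{"linear":[-0.1,0,0],"delta_rot":[0,0,0],"fingers":0},{"linear":[0,0,0],"delta_rot":[0,0,0],"fingers":0},{"linear":[0,0,0],"delta_rot":[0,0,0],"fingers":0},{"linear":[0,0,0],"delta_rot":[0,0,0],"fingers":0}]' >/dev/null; python3 st.py
```

```text
13.95 [607.95 126.94 115.05] yaw -77.76 [ 1.8e-03  7.0e-04 -1.0e+00] [-0.7 -0.3 -0.4] [0.007 0.012 0.02 ] 58.9
14.45 [607.39 126.42 116.44] yaw -77.78 [ 0.  0. -1.] [ 0.2  0.7 -1.8] [ 0.039  0.014 -0.048] 58.5
```

The lugs are free: a 1.5 mm lift adds only about 1.5 N. I'll lift straight up so the cap's edge stands about 16 mm above the mouth.

```bash
python3 -m crank '[{"linear":[-0.2,0,0],"delta_rot":[0,0,0],"fingers":0},{"linear":[-0.3,0,0],"delta_rot":[0,0,0],"fingers":0},{"linear":[-0.3,0,0],"delta_rot":[0,0,0],"fingers":0},{"linear":[-0.2,0,0],"delta_rot":[0,0,0],"fingers":0},{"linear":[0,0,0],"delta_rot":[0,0,0],"fingers":0}]' >/dev/null; python3 st.py
python3 -m crank '[{"linear":[-0.4,0,0],"delta_rot":[0,0,0],"fingers":0},{"linear":[-0.4,0,0],"delta_rot":[0,0,0],"fingers":0},{"linear":[-0.4,0,0],"delta_rot":[0,0,0],"fingers":0},{"linear":[-0.3,0,0],"delta_rot":[0,0,0],"fingers":0},{"linear":[0,0,0],"delta_rot":[0,0,0],"fingers":0}]' >/dev/null
python3 -m crank '[{"linear":[0,0,0],"delta_rot":[0,0,0],"fingers":0},{"linear":[0,0,0],"delta_rot":[0,0,0],"fingers":0},{"linear":[0,0,0],"delta_rot":[0,0,0],"fingers":0},{"linear":[0,0,0],"delta_rot":[0,0,0],"fingers":0},{"linear":[0,0,0],"delta_rot":[0,0,0],"fingers":0}]' >/dev/null;python3 st.py
python3 - <<'E'
from h import *
snap('scene','s5');snap('wrist','w5')
L=[cv2.resize(cv2.imread(f'pics/{n}.png')[145:260,190:280],(390,498),interpolation=cv2.INTER_CUBIC) for n in('s4','s5')]
cv2.imwrite('pics/z5.png',np.hstack(L))
E
```

```text
14.95 [607.62 126.38 126.98] yaw -77.76 [ 9.e-04 -0.e+00 -1.e+00] [-0.2 -0.6 -1.2] [-0.017  0.014 -0.021] 59.0
15.95 [607.35 126.38 141.34] yaw -77.76 [-1.e-04 -1.e-04 -1.e+00] [ 0.3 -0.  -0.5] [ 0.026  0.064 -0.021] 59.1
```

View pics/z5.png

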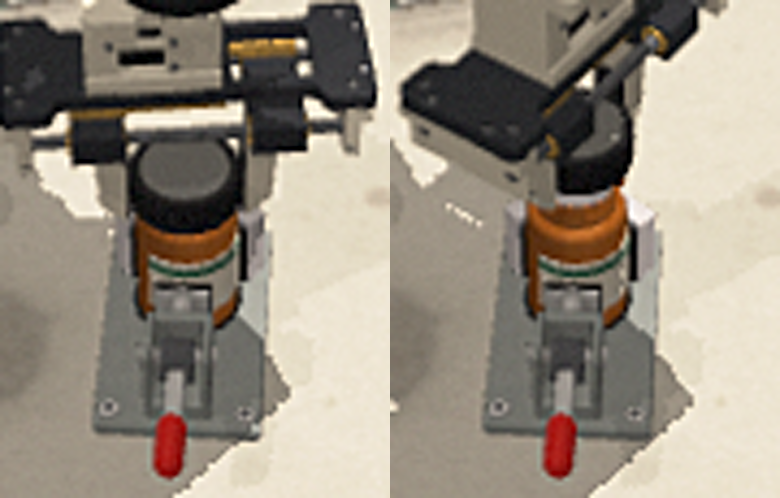

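The right view shows the cap held above the bare neck with a pale sliver of foil at crop (565,200). The jar, the label edge (crop x≈148) and the lever have not moved. Checks are steady, so I'm handing in.

```bash
python3 -c "
from h import *
print(workorder.close_job())"; python3 st.py
```

```text
the job is handed in; nothing more can be done
None
the job is handed in; nothing more can be done
```

The job is handed in with the cap held level above the open jar; `close_job` gives no verdict. The last state reading, just before, was at 15.95 s of the 56 s allowed.

- **Lever:** I pushed it down with closed fingertips until the force climbed steeply with almost no motion (19 N). Two views then put the grip at z≈46.6 mm and about 134 mm from the jar axis, against 46 and 133 for fully lowered.
- **Cap:** I gripped it at mid-height, shifted about 1 mm to take off a 6 N sideways load, and turned it 58.5° (1.02 rad) anticlockwise. It rose about 3.5 mm and then lifted free with under 2 N.
- **Final state:** the tool is vertical, the grip is 59 mm wide and the outside force is near zero. From the lift, the cap's lower edge is about 16 mm above the mouth. The scene view shows the bare neck, a sliver of foil, and the jar and lever not visibly moved.

**Weaker checks**
- The first two-view cap height was about 4 mm low (112 against 116 expected); later wrist views gave 118. I grasped using the text's height.
- During the first 9° the tool rose less than the thread pitch, so the pads may have given or slipped by up to about 0.1 rad. The total rise later matched, and the free range of 0.75 to 1.25 rad covers it.
- That the jar did not turn or lift was judged by eye from the label edge.
- My final state check ran after the hand-in and was refused, so the figures above are from just before it.

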